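Feed the paint-pot tray past the swing gate

ROBOT

A 6-joint arm with a two-finger parallel gripper is mounted at the origin on the work surface. World frame = base frame: x ahead of the robot, y to its left, z up, the work surface at z = 0. Lengths are in m, angles in rad, forces in N, time in s.
With the tool pointing down it reaches from about 0.3 to 0.875 m from the base axis. Payload 4.2 kg.
Tool frame: the origin (TCP) lies at the very end of the fingers, on their centre line; the grasp point (between the pads) lies 19 mm behind it; y points along the fingers, z is the direction in which the jaws open and shut, and the axes are right-handed (so a half turn about y gives the same grasp; the last joint's range is limited). The gripper opens to 85 mm and grips with 20 to 120 N. Pads are 22 mm wide; open, the fingers measure 114 mm over their backs; the gripper's body (76 mm by 85 mm) begins 54 mm behind the grasp point. The pads swing forward as they close: fully open they stand 13 mm farther back than shut.
Start: joints at [1.233, 0.32, 1.565, -0, 1.257, -0.02], TCP at [0.18, 0.546, 0.231] pointing down, gripper open.
Joint ranges: [-3.11, 3.11], [-0.84, 2.01], [0.21, 2.61], [-1.34, 4.49], [0.05, 2.63], [-2.56, 2.56]. Speed limits (rad/s): [2.57, 2.57, 3.14, 3.14, 3.14, 3.14].

INTERFACE

Orientations are given as a unit quaternion [x, y, z, w].
In Python, from bench import * gives the robot as it stands.
- The arm moves only by the tool play_rows, never from a script. Its argument "rows" is one flat list of numbers, 7 for each row, row after row: the opening, from -1 (shut) to 1 (fully open), so that 0 is half open, then the shift along the tool's x, y, z in cm, then the turn, a rotation vector about the tool's x, y, z in degrees. A call has 1 to 10 rows; each row shifts and turns the commanded pose from where the row before left it, along the tool's axes as they then stand; what a row does not reach is not made up. A row lasts 1/8 s, in which the tool goes at most 62.5 mm and 10.7 degrees, less where a joint would pass 70% of its speed; a pose out of reach is approached as far as the arm can. A call is refused whole if a number of a shift passes 6.25 or a number of a turn 10.7, either way. A call with a gripper value outside its range is refused whole. The fingers move at their own pace and stop on an object; "force" is the grip in N (left out, the last holds). Time passes only in rows, so rows that do not move let the fingers close. It gives the time, the measured TCP pose, the force and the opening at its end, in the units of the state.
- get_state(): the state, without advancing time (a new reading comes with each control period).
- get_image(name): name is "scene" or "side" or "wrist"; returns a dict with "pixels" (420x560x3 uint8, red, green, blue), "intrinsics" (3x3 intrinsics, pixels), "world_from_camera" (4x4, takes a point from camera to world coordinates). Camera axes: x right, y up, looking along -z (the intrinsics and any distortion apply to the point x, -y, -z); pixel columns grow to the right and rows downward; lengths in m; the calibration is good to about 2 mm. A picture is of the moment at which its call begins. There is no depth.
- close_job(): hands the job in, once; it reports no verdict.
The state is a dict: "clock": time; "joint_positions": joint angles; "joint_velocities": joint speeds; "tau": joint torques, N m; "ee_pos": TCP position; "eef_rot": TCP orientation; "force": force on the tool from outside, world axes, zero at the start; "wrist_torque": the same for the moment, N m; "opening": finger opening in m.
Only numpy, scipy, OpenCV 4.12 (cv2) and the standard library are available. Lean on these libraries where they do the work, as an engineer would, in place of code of your own. Each camera call takes 0.05 s, during which the arm holds its last target.

TASK

Hold the yellow swing gate of the chute open with one fingertip and, keeping it held aside, push the wooden tray of paint pots along the chute past the gate until it rests against the dark end stop; then take the hand away so that the gate swings shut behind the tray. Only touch and push: do not lift the tray or the pots, keep the pots standing in it, and leave the spray can, the paint tin and the scraper where they are.

Things in the scene. Friction and masses are not known exactly. Their poses are not given: they have to be found in the camera images.
- chute: Fixed feed chute: 4 mm plywood floor, x = -190 to +170 mm, 112 mm wide, low aluminium side rails (y = 48 to 54 mm each side, tops 14 mm above the bench). Origin on the bench on its centre line; its +x is the feed direction, +y left of that, z up.
- chute_stop (a point): Foot of the face of the chute's dark wooden end stop (34 mm high), on the centre line at chute x = +160 mm. A tray pushed home has its front wall against it, so the tray's origin is then at chute x = +110 mm
- tray: Loose wooden tray 100 mm long (x, along the feed), 90 mm wide, 34 mm tall, 4 mm walls, four wells; origin at the centre of its underside. Lies between the rails (3 mm free each side) on the entry side of the gate; 0.38 to 0.56 kg with pots. Pot tops are 42 mm above its underside, under the gate's bar.
- gate (a joint): Swing gate angle about its upright hinge post, rad: 0 shut (as at start), 0.26 bar parallel to the chute, 0.34 limit; from 0.22 the tooth is clear of the tray. Opens by pushing the bar sideways to the chute's right (-y); a light spring (0.14 N m shut, 0.23 open: 1 to 3 N at the finger) shuts it when let go. Pushing the tray on the tooth only jams it shut.
- gate_hinge (a point): Axis of the gate's steel hinge post at bar height (58 mm), outside the right rail at chute x = +135, y = -62 mm; post 13 mm thick, 70 mm tall
- gate_tip (a point): Free end of the gate's straight yellow bar: 12 mm wide, 295 mm long from the post, 52 to 64 mm above the bench. Shut, it slants above the chute from the post back to the entry, tip at chute x = -150, y = +14 mm. Opened parallel, its inner side is at y = -56 mm; a finger behind the tray can slide along it while pushing the tray home.
- gate_tooth (a point): Centre of the red stop tooth under the bar, 126 mm from the post: 12 x 12 mm, flush with the bar's sides, reaching down to 17 mm above the bench. Shut, it blocks the tray's way at chute x = +13, y = -30 mm; parallel, it is clear outside the rail.
- pot0_center (a point): Red paint pot standing loose in one of the tray's four wells: cylinder 35 mm across, 38 mm tall, 60 g; this point is its centre. Only rides along in the tray; which well it stands in varies
- pot1_center (a point): Yellow paint pot standing loose in one of the tray's four wells: cylinder 35 mm across, 38 mm tall, 60 g; this point is its centre. Only rides along in the tray; which well it stands in varies
- pot2_center (a point): Blue paint pot standing loose in one of the tray's four wells: cylinder 35 mm across, 38 mm tall, 60 g; this point is its centre. Only rides along in the tray; which well it stands in varies
- pot3_center (a point): White paint pot standing loose in one of the tray's four wells: cylinder 35 mm across, 38 mm tall, 60 g; this point is its centre. Only rides along in the tray; which well it stands in varies
- spray_can_center (a point): Bystander: upright spray can 62 mm across, about 180 mm tall, right of the chute near its far end; this point is half-way up
- paint_tin_center (a point): Bystander: orange and steel paint tin 76 mm across, 73 mm tall, to the right of the chute; this point is half-way up
- scraper: Bystander: flat scraper 200 mm long lying on the bench beyond the end stop; origin under its middle
Mind the look-alikes: they are no part of the job. Leave any turquoise or white look-alike of the tray alone. There is more than one size of the part that bears pot1_center; the job needs the smaller.

How it is judged:
By the outcome, as a careful person would: the job done as asked, in the order asked, and still so for the second after the job is handed in, with the robot touching nothing.
It also fails if it takes over 42 s, if anything falls off the work surface, if the arm or the gripper's body presses on something with over 40 N, if the wrist force passes 120 N, or if a joint passes its speed limit or range.

## Working session

There is one attempt and no reset: what is moved stays moved. The work goes in short steps, Python scripts to look and compute and a tool call to move; the robot and the scene stay as the last step left them, time stands still between calls to the robot, and variables do not carry over. Pictures are saved under pics/ and viewed, and the job is handed in when it is done.

Besides the shell and the picture viewer there is one more tool, called after "Call:" as name(argument=value, ...), one argument or row to a line, values as JSON. play_rows: Moves the arm, as the interface text tells. Its arguments: {"type":"object","properties":{"rows":{"type":"array","items":{"type":"number"}},"force":{"type":"number"}},"required":["rows"]}

```bash
mkdir -p pics; ls; python3 - <<'E'
from bench import *
import cv2,numpy as np
print(get_state())
for n in ["scene","side","wrist"]:
    i=get_image(n); cv2.imwrite(f"pics/{n}0.png",i["pixels"][:,:,::-1]); print(n,i["intrinsics"],i["world_from_camera"])
    np.savez(f"{n}0.npz",**i)
E
```

```text
pics
{'clock': 0.0, 'joint_positions': array([ 1.23301743e+00,  3.20308468e-01,  1.56568705e+00,  3.42275455e-06,
        1.25742860e+00, -2.00149810e-02]), 'joint_velocities': array([-0.00021071, -0.00172084,  0.00116422,  0.00028817,  0.00024507,
        0.00061778]), 'tau': array([-1.98157250e-03, -4.15519774e+01, -2.34156436e+01, -3.20324143e-04,
        8.66061193e-03,  1.08391333e-05]), 'ee_pos': array([0.17949894, 0.54574905, 0.23046965]), 'eef_rot': array([ 0.69883726, -0.11199111,  0.1117584 , -0.69756329]), 'force': array([ 0.31077449, -0.03773904,  0.13524903]), 'wrist_torque': array([0.03272973, 0.02717141, 0.01694881]), 'opening': 0.08505013502131861}
scene [[426.30385122   0.         282.10132478]
 [  0.         426.30385122 218.75452473]
 [  0.           0.           1.        ]] [[ 0.81893395 -0.45263964  0.35279533  0.85274609]
 [ 0.57386586  0.65126163 -0.49652418 -0.3797591 ]
 [-0.00501553  0.60907771  0.79309469  0.71414732]
 [ 0.          0.          0.          1.        ]]
side [[437.70761126   0.         273.87483355]
 [  0.         437.70761126 206.25076147]
 [  0.           0.           1.        ]] [[ 0.90793784  0.29830264 -0.29438821  0.31059203]
 [-0.41906614  0.63662784 -0.6473705  -0.52760084]
 [-0.00569659  0.7111403   0.70302704  0.65406444]
 [ 0.          0.          0.          1.        ]]
wrist [[299.14367232   0.         273.21678307]
 [  0.         299.14367232 207.60698868]
 [  0.           0.           1.        ]] [[ 3.12586562e-01 -9.12770688e-01 -2.62943553e-01  1.12575489e-01]
 [ 9.49889262e-01  3.00320843e-01  8.67051359e-02  5.67645666e-01]
 [-1.74477133e-04 -2.76870118e-01  9.60907336e-01  3.72874625e-01]
 [ 0.00000000e+00  0.00000000e+00  0.00000000e+00  1.00000000e+00]]
```

View pics/scene0.png

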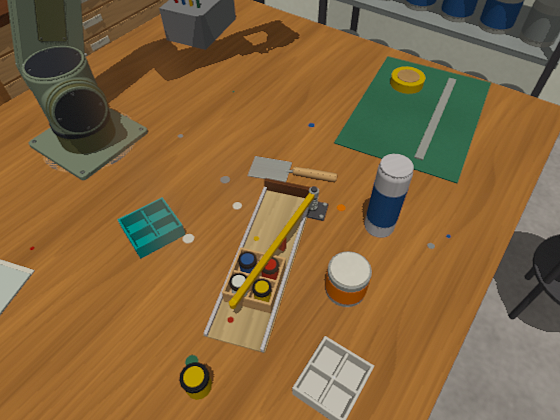

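View pics/side0.png

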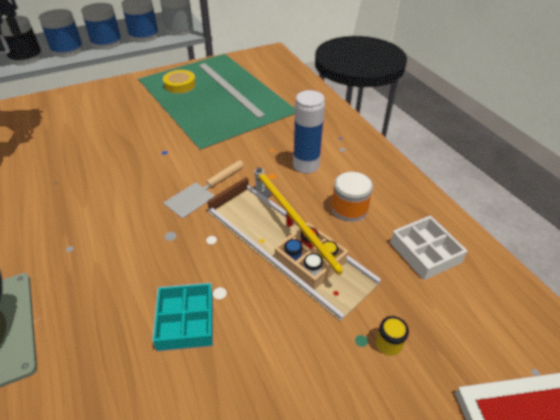

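View pics/wrist0.png

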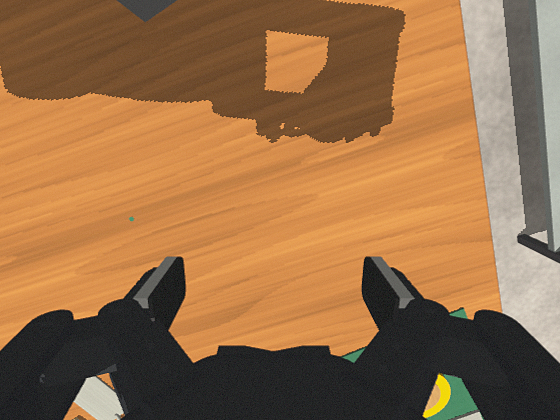

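Scene view: the chute runs from its entry (237,340) to the end stop (288,188). The wooden tray with four pots is at (255,275), the yellow bar tip at (234,303) and the hinge at (314,195). The look-alikes are the turquoise tray (152,227), the white tray (333,378) and a larger yellow pot (196,379). Next I'll enlarge both views.

```bash
python3 - <<'E'
import cv2
a=cv2.imread("pics/scene0.png")[170:360,190:350]; cv2.imwrite("pics/sc_crop.png",cv2.resize(a,None,fx=3.1,fy=3.1,interpolation=cv2.INTER_CUBIC))
a=cv2.imread("pics/side0.png")[150:325,195:395]; cv2.imwrite("pics/si_crop.png",cv2.resize(a,None,fx=3.4,fy=3.4,interpolation=cv2.INTER_CUBIC))
E
```

```text
(no output)
```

View pics/sc_crop.png

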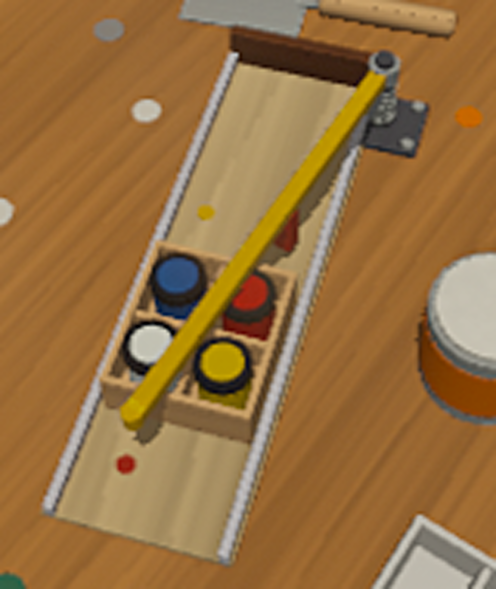

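View pics/si_crop.png

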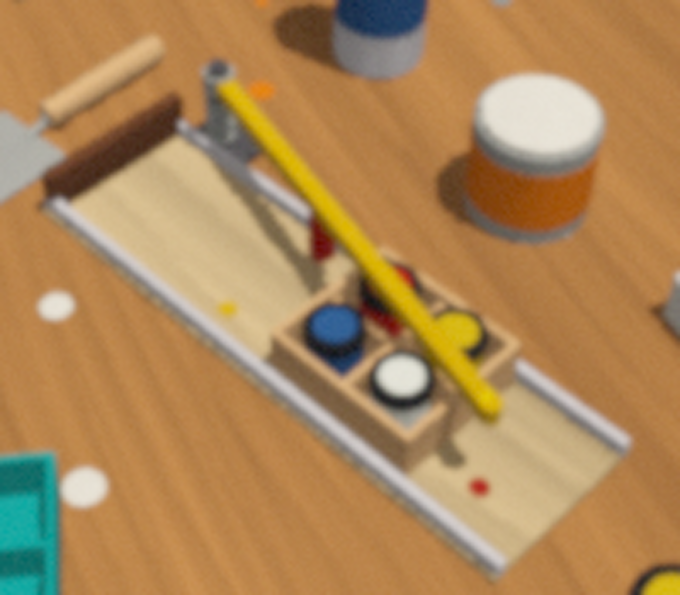

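```bash
cat > h.py <<'E'
import numpy as np,cv2
def ray(n,uv,z,img=None):
    d=img or np.load(n+"0.npz"); K=d["intrinsics"];T=d["world_from_camera"]
    p=np.linalg.solve(K,[uv[0],uv[1],1]); v=T[:3,:3]@np.array([p[0],-p[1],-p[2]]); o=T[:3,3]
    return o+v*(z-o[2])/v[2]
def fit(A,B):
    A=np.array(A);B=np.array(B);a=A.mean(0);b=B.mean(0)
    H=(A-a).T@(B-b); th=np.arctan2(H[0,1]-H[1,0],H[0,0]+H[1,1])
    R=np.array([[np.cos(th),-np.sin(th)],[np.sin(th),np.cos(th)]]); return th,R,b-R@a
E
python3 - <<'E'
from h import *
sc=lambda u,v:(u/3.1+190-.35,v/3.1+170-.35); si=lambda u,v:(u/3.4+195-.35,v/3.4+150-.35)
L=[("post",.135,-.062,.070,(384,60),(218,68)),("tip",-.147,.0135,.064,(133,410),(488,400)),
("Rr",-.190,-.051,.014,(226,556),(626,438)),("Rl",-.190,.051,.014,(49,508),(499,566)),("Lfar",.160,.051,.014,(235,56),(55,203))]
A=[];B=[]
for n,x,y,z,a,b in L:
    p=ray("scene",sc(*a),z);q=ray("side",si(*b),z);print(n,p.round(4),q.round(4));A+=[(x,y)]*2;B+=[p[:2],q[:2]]
th,R,t=fit(A,B);print(th,np.degrees(th),t);print(((np.array(A)@R.T+t-B)*1000).round(1))
Ri=R.T
ch=lambda p:Ri@(p[:2]-t)
# tray top corners z=.004+.034
for n,a,b in [("FL",(163,243),(272,345)),("FR",(298,277),(388,250)),("BR",(250,436),(522,345)),("BL",(103,383),(405,437)) ]:
    print(n,(ch(ray("scene",sc(*a),.038))*1000).round(1),(ch(ray("side",si(*b),.038))*1000).round(1))
E
```

```text
post [0.5748 0.1214 0.07  ] [0.572  0.1216 0.07  ]
tip [ 0.5961 -0.1637  0.064 ] [ 0.5943 -0.1624  0.064 ]
Rr [ 0.6725 -0.1858  0.014 ] [ 0.671  -0.1834  0.014 ]
Rl [ 0.5758 -0.2201  0.014 ] [ 0.5714 -0.2208  0.014 ]
Lfar [0.462  0.1081 0.014 ] [0.4567 0.1088 0.014 ]
1.9103297231634415 109.45383061566014 [ 0.5597069  -0.02372692]
[[-1.6  2.8]
 [ 1.2  2.7]
 [-0.2 -3.1]
 [ 1.6 -4.4]
 [-1.4 -0.1]
 [ 0.  -2.5]
 [-0.9  0.2]
 [ 3.5  1. ]
 [-3.7  2.1]
 [ 1.6  1.3]]
FL [-21.6  39.1] [-27.1  50.3]
FR [-23.3 -47.1] [-23.5 -45. ]
BR [-130.3  -48.7] [-120.5  -44.7]
BL [-121.2   41.2] [-116.9   44.2]
```

```bash
cat >> h.py <<'E'
from scipy.spatial.transform import Rotation as Ro
TH=1.9103;RC=np.array([[np.cos(TH),-np.sin(TH)],[np.sin(TH),np.cos(TH)]]);TC=np.array([.5597,-.0237])
def w(x,y): return RC@[x,y]+TC   # chute->world, m
def c(p): return RC.T@(np.array(p)[:2]-TC)
E
python3 - <<'E'
from h import *
from bench import get_state
s=get_state();M=Ro.from_quat(s["eef_rot"]).as_matrix();print(M.round(3)); print("chute x,y axes",RC.T.round(3))
# down pose, jaw z = +-chute y
ya=np.array([*RC[:,1],0])
for sg in(1,-1):
    zt=sg*ya;yt=np.array([0,0,-1.]);xt=np.cross(yt,zt);N=np.stack([xt,yt,zt],1)
    print(sg,np.degrees(Ro.from_matrix(M.T@N).as_rotvec()).round(2),N.round(3).tolist())
print(w(-.136,.070),w(-.15,.07))
E
```

```text
[[ 0.95  -0.     0.312]
 [-0.312 -0.001  0.95 ]
 [-0.    -1.    -0.001]]
chute x,y axes [[-0.333  0.943]
 [-0.943 -0.333]]
1 [ 4.0000e-02 -1.2766e+02 -8.0000e-02] [[-0.333, 0.0, -0.943], [0.943, 0.0, -0.333], [0.0, -1.0, 0.0]]
-1 [7.000e-02 5.234e+01 3.000e-02] [[0.333, 0.0, 0.943], [-0.943, 0.0, 0.333], [0.0, -1.0, -0.0]]
[ 0.5389862  -0.17524847] [ 0.54364847 -0.18844935]
```

Call:
play_rows(
  rows=[0.3, 0, 0, 0, 0, 10.47, 0, 0.3, 0, 0, 0, 0, 10.47, 0, 0.3, 0, 0, 0, 0, 10.47, 0, 0.3, 0, 0, 0, 0, 10.47, 0, 0.3, 0, 0, 0, 0, 10.47, 0, 0.3, 5, 0, 0.5, 0, 0, 0, 0.3, 5, 0, 0.5, 0, 0, 0, 0.3, 5, 0, 0.5, 0, 0, 0, 0.3, 5, 0, 0.5, 0, 0, 0, 0.3, 5, 0, 0.5, 0, 0, 0],
)

```text
clock: 1.4
ee_pos: [0.2868, 0.3172, 0.2312]
eef_rot: [0.577, -0.408, 0.408, -0.577]
force: [0.3, -0.2, 0.5]
opening: 0.0552
```

Call:
play_rows(
  rows=[0.3, 5, 0, 0.5, 0, 0, 0, 0.3, 5, 0, 0.5, 0, 0, 0, 0.3, 5, 0, 0.5, 0, 0, 0, 0.3, 5, 0, 0.5, 0, 0, 0, 0.3, 5, 0, 0.5, 0, 0, 0, 0.3, 5, 0, 0.5, 0, 0, 0, 0.3, 5, 0, 0.5, 0, 0, 0, 0.3, 5, 0, 0.5, 0, 0, 0, 0.3, 5, 0, 0.5, 0, 0, 0, 0.3, 5, 0, 0.5, 0, 0, 0],
)

```text
clock: 2.65
ee_pos: [0.5004, -0.1376, 0.2311]
eef_rot: [-0.577, 0.409, -0.408, 0.577]
force: [-0.0, 0.8, 0.3]
opening: 0.0553
```

```bash
cat >> h.py <<'E'
def rep(tag,views=("scene","side","wrist")):
    from bench import get_state,get_image
    s=get_state();p=s["ee_pos"];M=Ro.from_quat(s["eef_rot"]).as_matrix()
    print("t",s["clock"],"chute mm",(c(p)*1000).round(1),"z",round(p[2]*1000,1),"yaw err deg",round(np.degrees(np.arctan2(-M[1,0],-M[0,0])-TH),2),"tilt",M[2].round(3),"F chute",(RC.T@s["force"][:2]).round(2),s["force"][2].round(2),"op",round(s["opening"],4))
    for n in views:
        i=get_image(n);np.savez(f"{n}_{tag}.npz",**i);cv2.imwrite(f"pics/{n}_{tag}.png",i["pixels"][:,:,::-1])
def crop(n,tag,x0,x1,y0,y1,f=3):
    a=cv2.imread(f"pics/{n}_{tag}.png")[y0:y1,x0:x1];cv2.imwrite(f"pics/{n}_{tag}_c.png",cv2.resize(a,None,fx=f,fy=f,interpolation=cv2.INTER_CUBIC))
E
python3 -c "
from h import *
rep('a')"
```

```text
t 2.65 chute mm [-87.7  93.9] z 231.1 yaw err deg -0.03 tilt [-0. -1. -0.] F chute [ 0.74 -0.22] 0.3 op 0.0553
```

```bash
python3 -c "
import cv2
cv2.imwrite('pics/m_a.png',cv2.resize(cv2.hconcat([cv2.imread('pics/side_a.png'),cv2.imread('pics/wrist_a.png')]),(800,300)))"
```

```text
(no output)
```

View pics/m_a.png

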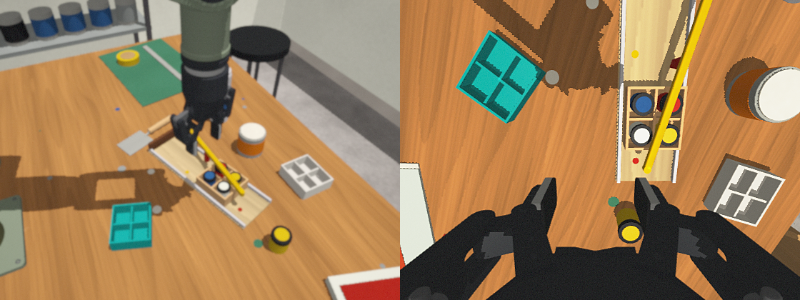

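View pics/scene_a.png

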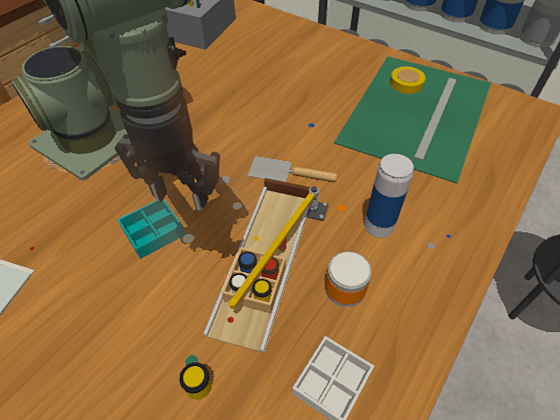

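```bash
python3 -c "
from h import *
for uv in [(196,378),(182,372),(210,378)]: print((c(ray('scene',uv,.05))*1000).round(), (c(ray('scene',uv,.0))*1000).round())
d=dict(np.load('wrist_a.npz'))
# wrist checks: scale 560*2/800=1.4
for nm,uv,z in [('tip',(346,240),.064),('trayBL',(316,207),.038),('trayBR',(390,207),.038)]: print(nm,(c(ray('',uv,z,d))*1000).round(1))
crop('wrist','a',270,420,100,300,3)
"
```

```text
[-273.   27.] [-261.   41.]
[-271.   51.] [-258.   67.]
[-268.    6.] [-255.   19.]
tip [-146.9   13. ]
trayBL [-116.1   43.8]
trayBR [-116.5  -42.4]
```

View pics/wrist_a_c.png

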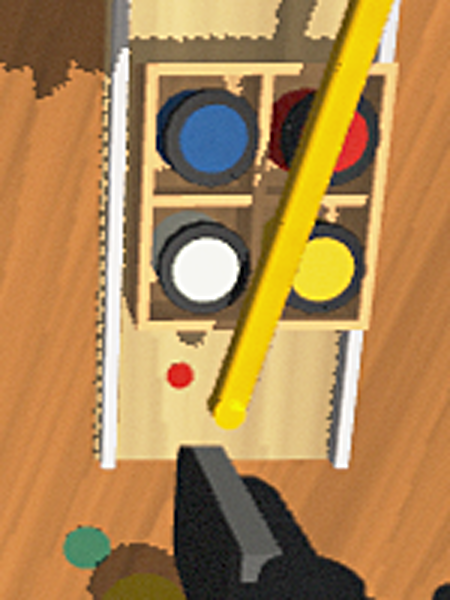

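Call:
play_rows(
  rows=[0.3, 2.6, 2, 0, 0, 0, 0, 0.3, 2.6, 3, 0, 0, 0, 0, 0.3, 0, 4, 0, 0, 0, 0, 0.3, 0, 4, 0, 0, 0, 0, 0.3, 0, 4, 0, 0, 0, 0, 0.3, 0, 2.5, 0, 0, 0, 0, 0.3, 0, 1.4, 0, 0, 0, 0, 0.3, 0, 0, 0, 0, 0, 0],
)

```text
clock: 3.8
ee_pos: [0.5169, -0.1842, 0.0219]
eef_rot: [0.577, -0.409, 0.408, -0.577]
force: [0.6, -0.0, 1.4]
opening: 0.0555
```

```bash
python3 -c "
from h import *
rep('b')
crop('scene','b',130,330,180,350,3.5);crop('wrist','b',60,500,0,420,1.4)"
```

```text
t 3.8 chute mm [-137.1   93.9] z 21.9 yaw err deg 0.03 tilt [-0.001 -1.    -0.001] F chute [-0.22 -0.6 ] 1.37 op 0.0555
```

View pics/scene_b_c.png

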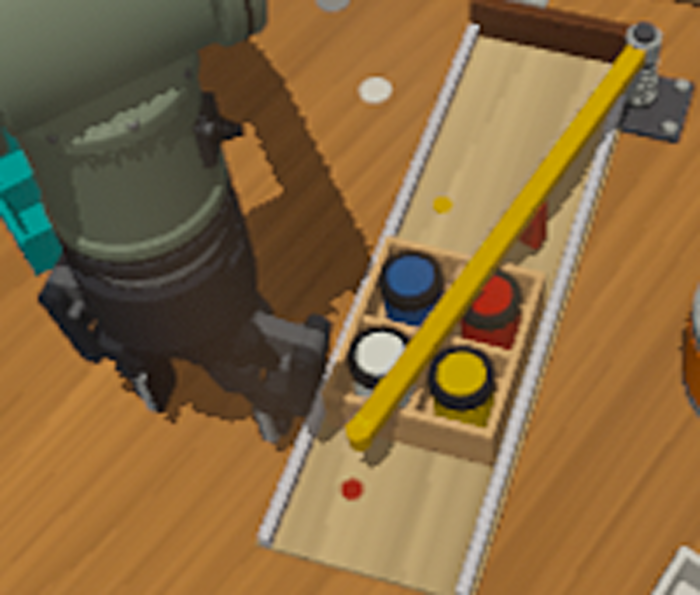

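View pics/wrist_b_c.png

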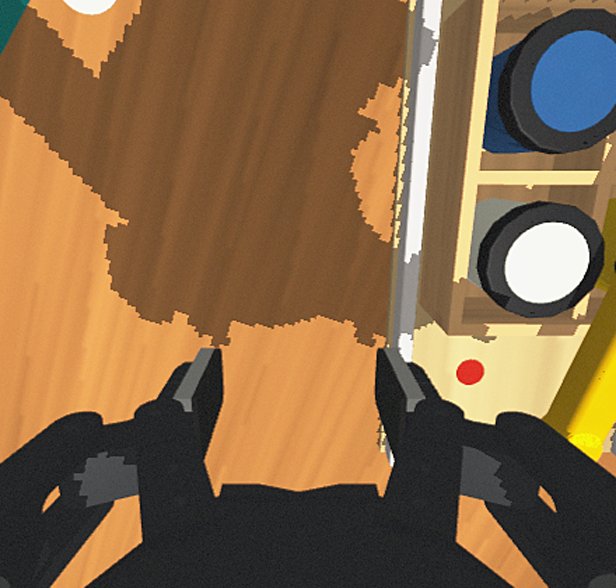

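View pics/side_b.png

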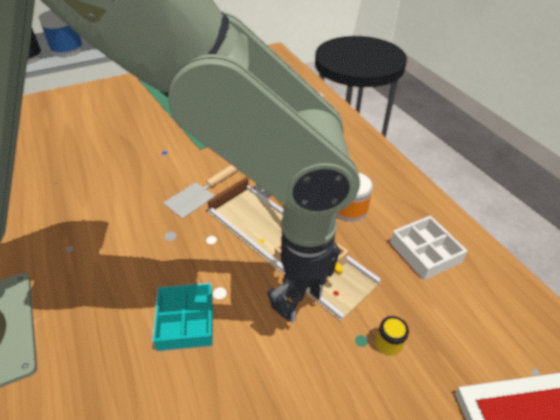

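```bash
python3 -c "
from h import *
d=dict(np.load('scene_b.npz'))
K=d['intrinsics'];T=d['world_from_camera']
n=np.array([*RC[:,0],0]);
for X in(-.137,-.148):
  p0=np.array([*w(X,0),0])
  for uv in [(280,440),(268,428),(300,425),(318,388),(325,360),(328,320),(290,315),(255,310),(158,412),(100,360),(42,295)]:
    u,v=uv[0]/3.5+130-.35,uv[1]/3.5+180-.35
    q=np.linalg.solve(K,[u,v,1]);r=T[:3,:3]@[q[0],-q[1],-q[2]];o=T[:3,3]
    P=o+r*(n@(p0-o))/(n@r);print(X,uv,(c(P)[1]*1000).round(1),(P[2]*1000).round(1))
"
```

```text
-0.137 (280, 440) 64.4 8.5
-0.137 (268, 428) 69.3 19.5
-0.137 (300, 425) 50.0 33.2
-0.137 (318, 388) 34.4 80.0
-0.137 (325, 360) 27.1 110.6
-0.137 (328, 320) 20.9 149.2
-0.137 (290, 315) 39.2 145.2
-0.137 (255, 310) 56.3 141.9
-0.137 (158, 412) 133.9 3.6
-0.137 (100, 360) 155.6 49.1
-0.137 (42, 295) 171.5 104.7
-0.148 (280, 440) 56.2 34.7
-0.148 (268, 428) 60.9 45.3
-0.148 (300, 425) 42.3 58.5
-0.148 (318, 388) 27.3 103.5
-0.148 (325, 360) 20.2 133.0
-0.148 (328, 320) 14.3 170.1
-0.148 (290, 315) 31.9 166.4
-0.148 (255, 310) 48.4 163.2
-0.148 (158, 412) 123.0 30.0
-0.148 (100, 360) 143.9 73.8
-0.148 (42, 295) 159.3 127.3
```

Call:
play_rows(
  rows=[0.3, 0, 0.1, 1, 0, 0, 0, 0.3, 0, 0, 1.2, 0, 0, 0, 0.3, 0, 0, 1.2, 0, 0, 0, 0.3, 0, 0, 1.2, 0, 0, 0, 0.3, 0, 0, 1.2, 0, 0, 0, 0.3, 0, 0, 1.2, 0, 0, 0, 0.3, 0, 0, 0, 0, 0, 0],
)

```text
clock: 4.82
ee_pos: [0.5842, -0.1614, 0.0212]
eef_rot: [-0.577, 0.408, -0.408, 0.577]
force: [-0.3, -1.2, 1.4]
opening: 0.0557
```

```bash
python3 -c "
from h import *
rep('c')
crop('scene','c',150,350,180,350,3.5);crop('wrist','c',60,500,0,420,1.4)"
```

```text
t 4.825 chute mm [-138.    22.7] z 21.2 yaw err deg 0.04 tilt [ 0. -1.  0.] F chute [-1.05  0.7 ] 1.37 op 0.0557
```

View pics/scene_c_c.png

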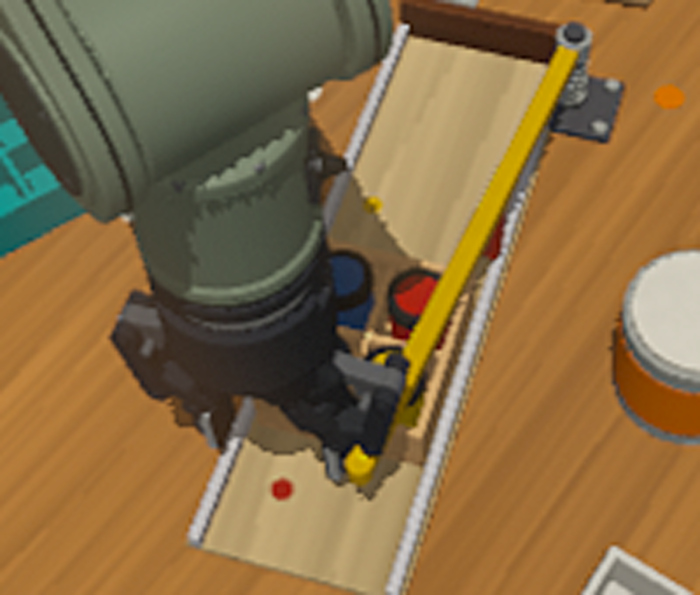

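View pics/wrist_c_c.png

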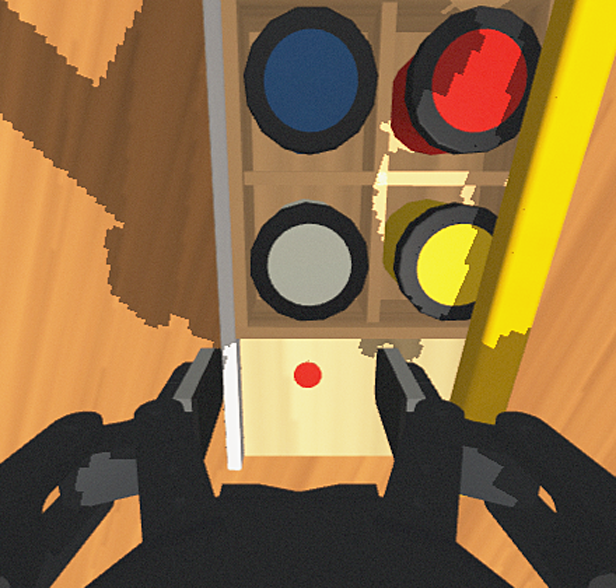

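```bash
cat >> h.py <<'E'
def bar(tag,pts):
    d=dict(np.load(f'wrist_{tag}.npz'))
    P=np.array([c(ray('',uv,.064,d)) for uv in pts]);print((P*1000).round(1))
    dv=P[1]-P[0];print("slope ang",np.arctan2(dv[1],dv[0]),"theta",.2606+np.arctan2(dv[1],dv[0]))
E
python3 -c "
from h import *
bar('c',[(450/1.4+60,410/1.4),(562/1.4+60,0)])"
```

```text
[[-129.9  -16.9]
 [ -34.1  -30.4]]
slope ang -0.14051611281956514 theta 0.12008388718043486
```

Call:
play_rows(
  rows=[0.3, 0, 0, 1, 0, 0, 0, 0.3, 0, 0, 1, 0, 0, 0, 0.3, 0, 0, 1, 0, 0, 0, 0.3, 0, 0, 1.1, 0, 0, 0, 0.3, 0, 0, 0, 0, 0, 0],
)

```text
clock: 5.6
ee_pos: [0.623, -0.1478, 0.0212]
eef_rot: [-0.577, 0.408, -0.408, 0.578]
force: [-0.3, -2.3, 2.9]
opening: 0.0555
```

```bash
python3 -c "
from h import *
rep('d')
crop('scene','d',150,350,180,350,3.5);crop('wrist','d',60,500,0,420,1.4)"
```

```text
t 5.6 chute mm [-138.1  -18.4] z 21.2 yaw err deg 0.04 tilt [ 0.    -1.     0.001] F chute [-2.08  1.  ] 2.93 op 0.0555
```

View pics/scene_d_c.png

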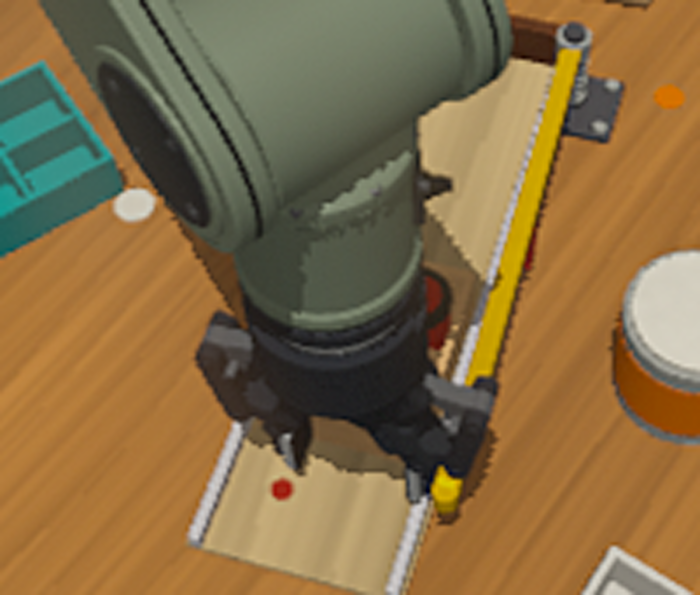

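View pics/wrist_d_c.png

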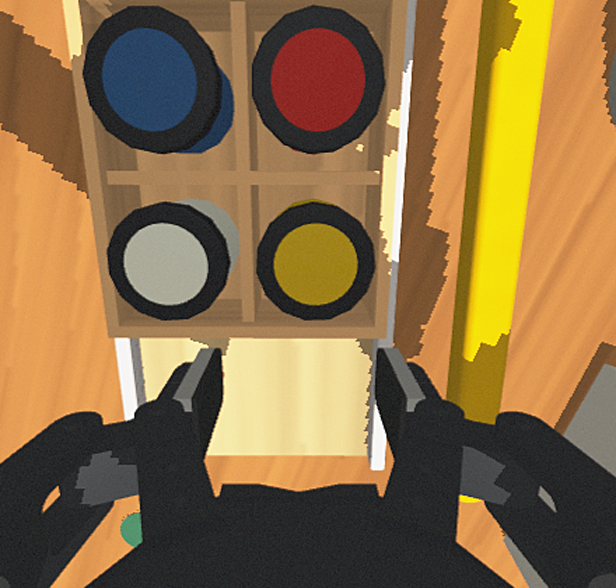

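```bash
python3 -c "
from h import *
bar('d',[(449/1.4+60,410/1.4),(482/1.4+60,0)])
d=dict(np.load('wrist_d.npz'))
for nm,uv,z in [('trayBL',(108,335),.038),('trayBR',(392,335),.038),('railRend',(377,468),.014),('fingR',(380,350),.025)]: print(nm,(c(ray('',(uv[0]/1.4+60,uv[1]/1.4),z,d))*1000).round(1))
"
```

```text
[[-130.1  -57.8]
 [ -34.2  -55.1]]
slope ang 0.028173892393257228 theta 0.28877389239325724
trayBL [-118.9   44.1]
trayBR [-118.9  -47.3]
railRend [-189.   -50.5]
fingR [-130.   -46.5]
```

Call:
play_rows(
  rows=[0.3, -0.6, 0, 0, 0, 0, 0, 0.3, -0.8, 0, 0, 0, 0, 0, 0.3, -0.8, 0, 0, 0, 0, 0, 0.3, -0.8, 0, 0, 0, 0, 0, 0.3, -0.8, 0, 0, 0, 0, 0, 0.3, -0.8, 0, 0, 0, 0, 0, 0.3, -0.8, 0, 0, 0, 0, 0, 0.3, -0.6, 0, 0, 0, 0, 0],
)

```text
clock: 6.75
ee_pos: [0.6018, -0.091, 0.0213]
eef_rot: [-0.577, 0.408, -0.408, 0.577]
force: [-0.1, -4.0, 1.2]
opening: 0.0552
```

```bash
python3 -c "
from h import *
rep('e')
crop('scene','e',180,350,180,350,3.5);crop('wrist','e',60,500,0,420,1.4)"
```

```text
t 6.75 chute mm [-77.5 -17.3] z 21.3 yaw err deg 0.0 tilt [-0. -1. -0.] F chute [-3.72  1.44] 1.16 op 0.0552
```

View pics/scene_e_c.png

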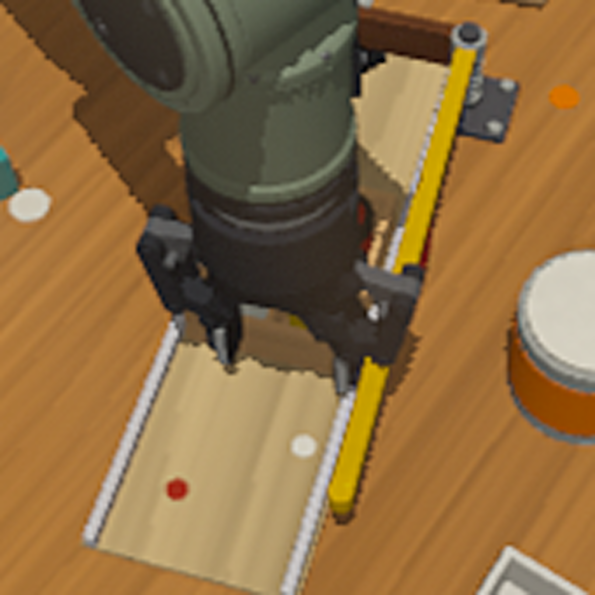

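View pics/wrist_e_c.png

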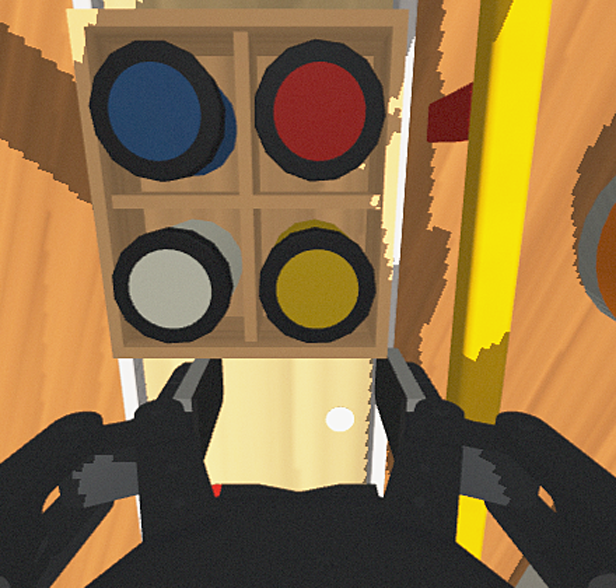

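The push is working: both fingers are at the tray's back edge (crop row 357), the tooth (450,115) is outside the rail, and the pots are upright. I'll continue.

Call:
play_rows(
  rows=[0.3, -0.7, 0, 0.02, 0, 0, 0, 0.3, -0.9, 0, 0.02, 0, 0, 0, 0.3, -0.9, 0, 0.02, 0, 0, 0, 0.3, -0.9, 0, 0, 0, 0, 0, 0.3, -0.9, 0, 0, 0, 0, 0, 0.3, -0.9, 0, 0, 0, 0, 0, 0.3, -0.9, 0, 0, 0, 0, 0, 0.3, -0.9, 0, 0, 0, 0, 0, 0.3, -0.9, 0, 0, 0, 0, 0, 0.3, -0.7, 0, 0, 0, 0, 0],
)

```text
clock: 8.15
ee_pos: [0.5737, -0.0097, 0.0213]
eef_rot: [0.577, -0.408, 0.408, -0.577]
force: [-1.2, -4.5, 2.3]
opening: 0.0557
```

```bash
python3 -c "
from h import *
rep('f')
crop('scene','f',200,370,150,320,3.5);crop('wrist','f',60,500,0,420,1.4)"
```

```text
t 8.15 chute mm [  8.5 -17.8] z 21.3 yaw err deg -0.0 tilt [-0. -1. -0.] F chute [-3.89  2.6 ] 2.34 op 0.0557
```

View pics/scene_f_c.png

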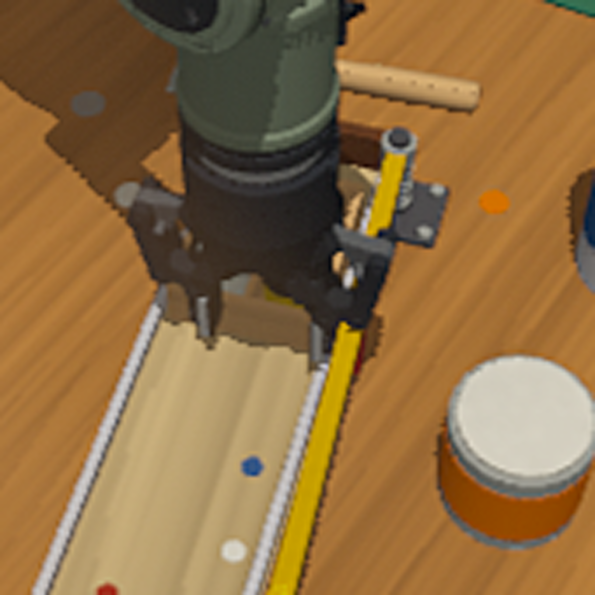

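View pics/wrist_f_c.png

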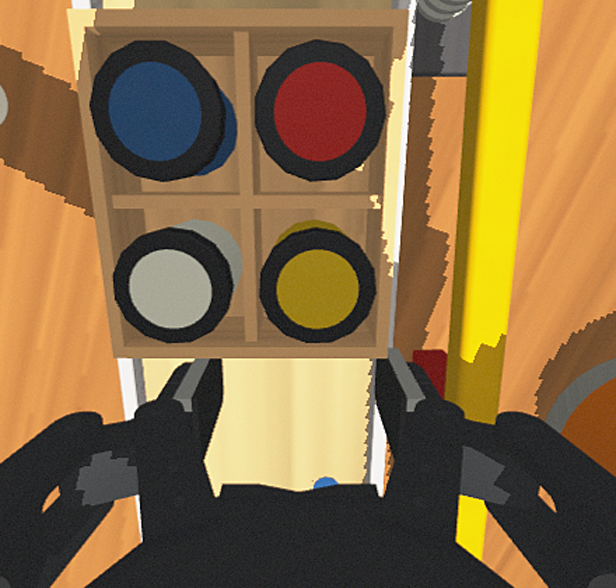

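Call:
play_rows(
  rows=[0.3, -0.7, 0, 0, 0, 0, 0, 0.3, -0.8, 0, 0, 0, 0, 0, 0.3, -0.8, 0, 0, 0, 0, 0, 0.3, -0.7, 0, 0, 0, 0, 0, 0.3, -0.5, 0, 0, 0, 0, 0, 0.3, 0, 0, 0, 0, 0, 0],
)

```text
clock: 9.05
ee_pos: [0.5621, 0.0228, 0.0215]
eef_rot: [0.577, -0.409, 0.408, -0.577]
force: [-1.7, -4.7, 4.6]
opening: 0.0552
```

Call:
play_rows(
  rows=[0.3, -0.3, 0, 0, 0, 0, 0, 0.3, -0.2, 0, 0, 0, 0, 0],
)

```text
clock: 9.3
ee_pos: [0.5609, 0.0267, 0.0215]
eef_rot: [0.577, -0.408, 0.409, -0.577]
force: [-1.0, -6.7, 5.1]
opening: 0.0558
```

```bash
python3 -c "
from h import *
rep('g')
crop('scene','g',200,370,150,320,3.5);crop('wrist','g',60,500,0,420,1.4)"
```

```text
t 9.3 chute mm [ 47.2 -17.9] z 21.5 yaw err deg -0.01 tilt [ 0.001 -1.     0.   ] F chute [-5.97  3.13] 5.09 op 0.0558
```

View pics/scene_g_c.png

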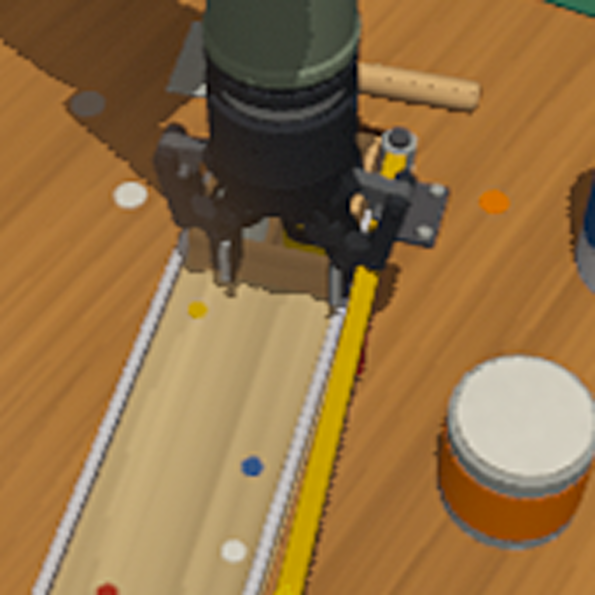

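View pics/wrist_g_c.png

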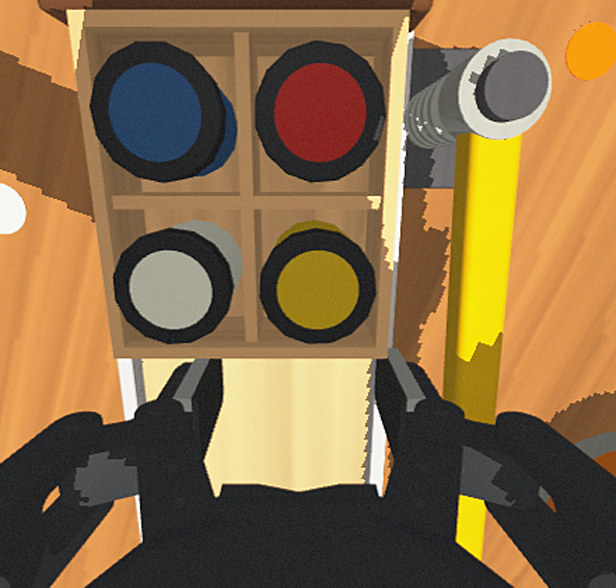

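Call:
play_rows(
  rows=[0.3, -0.2, 0, 0, 0, 0, 0, 0.3, 0, 0, 0, 0, 0, 0],
)

```text
clock: 9.7
ee_pos: [0.5603, 0.0281, 0.0215]
eef_rot: [0.578, -0.408, 0.409, -0.577]
force: [0.2, -9.1, 4.5]
opening: 0.0556
```

Call:
play_rows(
  rows=[0.3, -0.2, 0, 0, 0, 0, 0, 0.3, 0, 0, 0, 0, 0, 0],
)

```text
clock: 9.95
ee_pos: [0.5603, 0.0282, 0.0216]
eef_rot: [0.579, -0.406, 0.409, -0.577]
force: [1.5, -16.5, 4.1]
opening: 0.0553
```

Call:
play_rows(
  rows=[0.3, 0.4, 0, 0, 0, 0, 0, 0.3, 0.6, 0, 0, 0, 0, 0, 0.3, 0, 0, -0.6, 0, 0, 0, 0.3, 0, 0, -0.8, 0, 0, 0, 0.3, 0, 0, -0.8, 0, 0, 0, 0.3, 0, 0, -0.8, 0, 0, 0, 0.3, 0, 0, -0.8, 0, 0, 0, 0.3, 0, 0, 0, 0, 0, 0],
)

```text
clock: 10.95
ee_pos: [0.5263, 0.0087, 0.0211]
eef_rot: [0.577, -0.409, 0.408, -0.577]
force: [0.6, 0.3, -0.1]
opening: 0.0553
```

```bash
python3 -c "
from h import *
rep('h')
crop('scene','h',200,370,150,320,3.5);crop('wrist','h',60,500,0,420,1.4)"
```

```text
t 10.95 chute mm [41.7 20.7] z 21.1 yaw err deg -0.04 tilt [-0. -1. -0.] F chute [ 0.05 -0.66] -0.14 op 0.0553
```

View pics/scene_h_c.png

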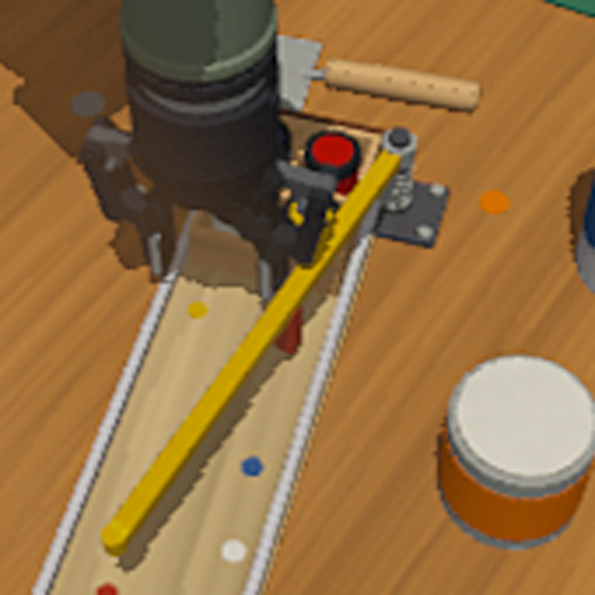

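View pics/wrist_h_c.png

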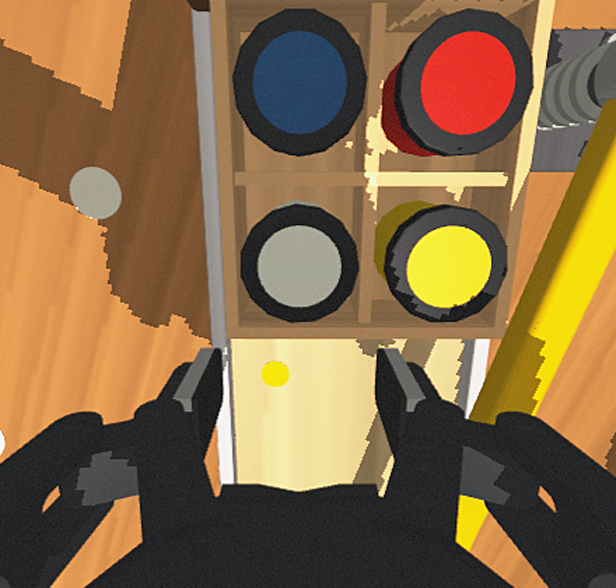

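The gate has swung shut and the contact force is about zero. I'll lift clear and check.

Call:
play_rows(
  rows=[0.3, 0, -2, -0.5, 0, 0, 0, 0.3, 0, -3, -0.5, 0, 0, 0, 0.3, 0, -4, 0, 0, 0, 0, 0.3, 0, -5, 0, 0, 0, 0, 0.3, 0, -5, 0, 0, 0, 0, 0.3, 0, 0, -5, 0, 0, 0, 0.3, 0, 0, -5, 0, 0, 0, 0.3, 0, 0, -5, 0, 0, 0, 0.3, 0, 0, 0, 0, 0, 0],
)

```text
clock: 12.22
ee_pos: [0.3732, -0.0445, 0.2113]
eef_rot: [0.577, -0.409, 0.409, -0.577]
force: [-0.3, -0.7, -0.1]
opening: 0.0552
```

```bash
python3 -c "
from h import *
rep('i')
crop('scene','i',190,350,150,350,3);crop('side','i',180,400,80,300,2.7)"
```

```text
t 12.225 chute mm [ 42.5 182.8] z 211.3 yaw err deg -0.12 tilt [-0.    -1.    -0.001] F chute [-0.53  0.46] -0.13 op 0.0552
```

View pics/scene_i.png

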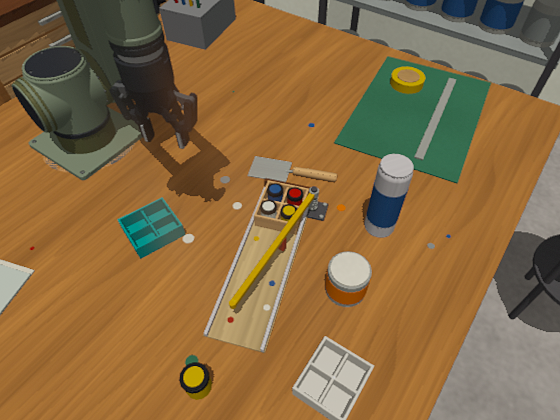

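View pics/scene_i_c.png

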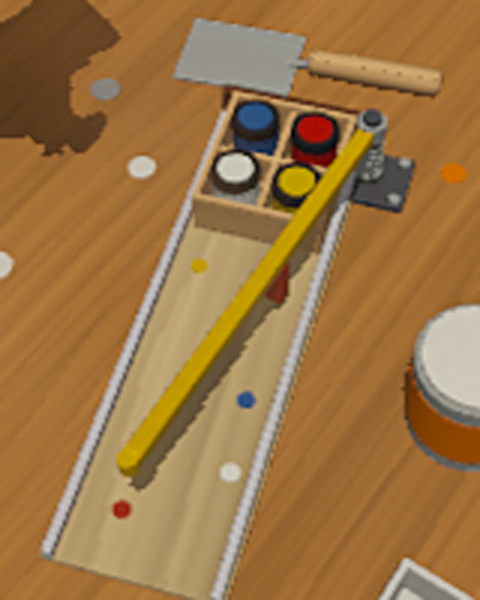

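View pics/side_i_c.png

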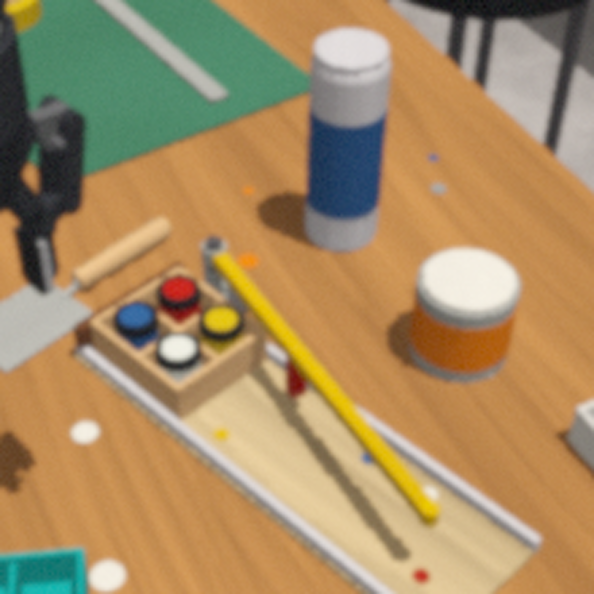

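View pics/wrist_i.png

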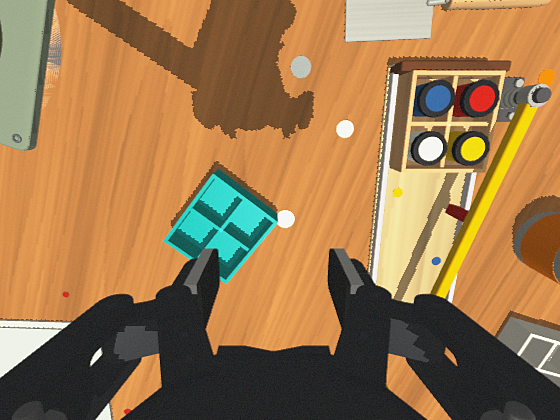

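```bash
python3 -c "
from h import *
d=dict(np.load('wrist_i.npz'))
for nm,uv in [('FL',(414,69)),('FR',(504,73)),('BL',(405,169)),('BR',(487,171))]: print(nm,(c(ray('',uv,.038,d))*1000).round(1))
a=cv2.imread('pics/scene0.png').astype(int);b=cv2.imread('pics/scene_i.png').astype(int);D=abs(a-b).sum(2)
for nm,(x0,x1,y0,y1) in dict(can=(365,415,150,240),tin=(322,375,250,308),scraper=(285,340,155,183),white=(290,380,335,415),turq=(118,186,198,258),bigpot=(178,215,355,402),tip=(228,242,295,310)).items(): print(nm,(D[y0:y1,x0:x1]>90).sum())
crop('wrist','i',370,560,40,200,4)
"
```

```text
FL [160.6  42.4]
FR [157.  -45.9]
BL [63.2 39.3]
BR [ 60.9 -48.2]
can 0
tin 0
scraper 0
white 0
turq 0
bigpot 0
tip 25
```

View pics/wrist_i_c.png

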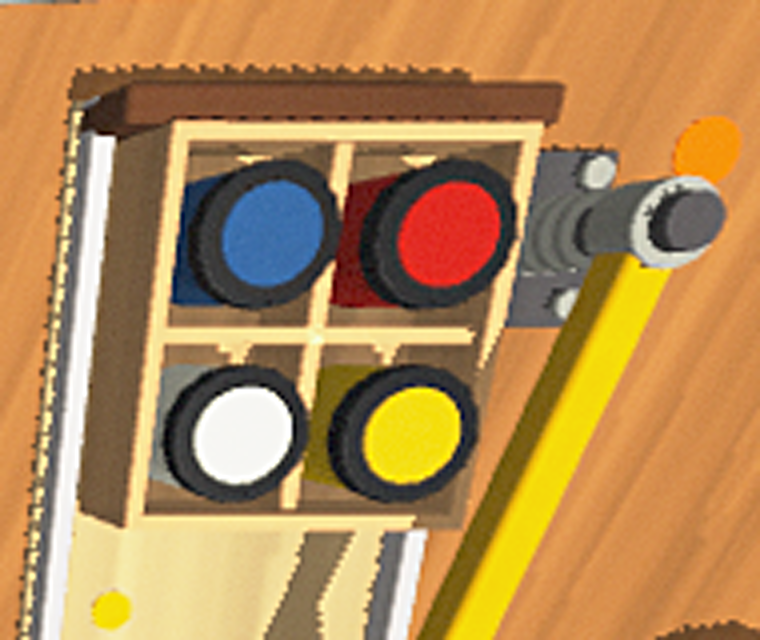

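The tray front is flush on the stop, at about 157–161 mm against 160 mm. All four pots are standing, the gate is shut with its tooth behind the tray, and the bystanders haven't changed. I'm handing the job in.

```bash
python3 -c "
from bench import *
print(close_job())"
```

```text
the job is handed in; nothing more can be done
None
```

The tray is home against the end stop and the gate has swung shut behind it. I handed the job in at about 12.5 s, under the 42 s limit.

**What I did:** I opened the gate to about 0.27–0.29 rad with the back of one finger. With the gate held there, I pushed the tray along the chute with both fingers at its back edge. The tray stopped moving and the tool force rose to about 17 N, which showed it was on the stop. I then backed off about 1 cm, let the gate follow the finger shut, and lifted clear.

**Last checks:**
- **Tray:** its front edge measures chute x = 157–161 mm (stop face at 160 mm), and its back edge about 61–63 mm (60 mm expected).
- **Pots:** all four are upright in their wells.
- **Gate:** it is shut to the eye, with the tooth behind the tray. About 25 pixels around the bar tip differ from the first picture; I put this down to the tray no longer being behind it.
- **Bystanders:** the spray can, paint tin, scraper and look-alikes show no pixel change.
- **Robot:** it touches nothing, and the tool force is about zero.

No check failed. Individual measurements scatter by about 3 mm.

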